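# Jam the slack swivel arm of the tool board at the forked rest

### The arm

A 7-joint arm with a two-finger parallel gripper is mounted at the origin on the work surface. World frame = base frame: x ahead of the robot, y to its left, z up, the work surface at z = 0. Lengths are in m, angles in rad, forces in N, time in s.
With the tool pointing down it reaches from about 0.4 to 0.85 m from the base axis. Payload 4.4 kg.
Tool frame: the origin (TCP) lies on the front face of the gripper's body, between the roots of the fingers; the fingertips stand 97 mm ahead of it and the grasp point (between the pads) lies 78 mm ahead of it; z points along the fingers, y is the line along which they close (so a half turn about z gives the same grasp; the last joint's range is limited). The gripper opens to 94 mm and grips with 3 to 60 N. Pads are 16 mm wide; open, the fingers measure 119 mm over their backs; the gripper's body (75 mm by 177 mm) begins 78 mm behind the grasp point.
Start: joints at [-1.27, 0.628, 0.038, 1.517, -0.027, 0.996, -0.02], TCP at [0.233, 0.607, 0.303] pointing down, gripper open.
Joint ranges: [-3.06, 3.06], [-0.37, 2.12], [-1.25, 1.32], [0.18, 2.47], [-1.1, 4.24], [0.23, 1.98], [-2.94, 2.94]. Speed limits (rad/s): [2.57, 2.57, 3.14, 3.14, 3.14, 3.14, 3.14].

### API

Orientations are given as a rotation vector (axis times angle).
In Python, from workcell import env gives the robot as it stands. The module is installed in compiled form; this text tells all that it offers.
- The arm moves only by the tool move_arm, never from a script. Its argument "motion" is one flat list of numbers, 7 for each row, row after row: the turn, a rotation vector about the tool's x, y, z in degrees, then the shift along the tool's x, y, z in m, then the opening, from 0 (shut) to 1 (fully open). A call has 1 to 20 rows; each row is the pose to reach, as a shift and turn from the pose commanded when the call began, along the tool's axes at that moment; what a row does not reach only later rows make up. A row lasts 1/12 s, in which the tool goes at most 41.7 mm and 7.16 degrees, less where a joint would pass 70% of its speed; a pose out of reach is approached as far as the arm can. A call with a gripper value outside its range is refused whole. The fingers move at their own pace and stop on an object; "squeeze" is the grip in N (left out, the last holds). Time passes only in rows, so rows that repeat a pose let the fingers close. It gives the time, the measured TCP pose, the force, the opening and the grip force at its end, in the units of the state.
- env.state(): the state, without advancing time (a new reading comes with each control period).
- env.capture(name): name is "scene" or "top"; returns a dict with "pixels" (384x512x3 uint8, red, green, blue), "fovy" (degrees; the focal length in pixels is half the picture's height over the tangent of half this angle, whatever the lens; pixels are square), "cx", "cy" (the principal point, pixels), "D" ([k1, k2, p1, p2, k3] as OpenCV has them; the pictures are not rectified), "origin" and "attitude" of the camera in the world. Camera axes: x right, y down, z forward; pixel columns grow to the right and rows downward; lengths in m; the calibration is good to about 2 mm. A picture is of the moment at which its call begins. There is no depth.
- env.sign_off(): hands the job in; it is judged then, once.
The state is a dict: "time_s": time; "joint_pos": joint angles; "qvel": joint speeds; "joint_efforts": joint torques, N m; "eef_pos": TCP position; "eef_rot": TCP orientation; "ft_force": force on the tool from outside, world axes, zero at the start; "wrist_torque": the same for the moment, N m; "width": finger opening in m; "gripper_force": force on a finger pad.
Only numpy, scipy, OpenCV 4.12 (cv2) and the standard library are available. Lean on these libraries where they do the work, as an engineer would, in place of code of your own. Each camera call takes 0.05 s, during which the arm holds its last target. There are 200 camera calls.

### The job

The steel swivel arm on the sloping pegboard has worked slack and droops. By the wooden wing head of its tapered peg, turn it up until the arm points at the forked rest, pressing the peg into its hole while you turn so that it jams, and let go: the arm must stay there by itself. Leave the acrylic tray, the gapper and the cup holder insert where they are.

Things in the scene. Friction and masses are not known exactly. Their poses are not given: they have to be found in the camera images.
- board: sloping white-painted pegboard (460 mm wide, 300 mm up the slope, 12 mm thick) on a wooden stand, fixed to the bench. Origin on the bench straight below the pivot hole; its x axis points level towards the high edge, z up. The face slopes up 30 degrees towards +x; at the pivot it is 95 mm above the bench. A black flange 64 mm wide and 6 mm high rings the pivot hole, in the middle of the face
- swivel: tapered wooden peg with a steel swivel arm fixed to it, 0.6 to 0.75 kg. Origin on the peg's axis, level with the board's face at the start. z = the axis, square out of the sloping face; x = where the arm points. Flat bar 22 mm wide, 26 to 34 mm along z, round steel magnet 42 mm across at x = 84 mm (top at 60 mm), upturned hook at 118 mm. Hangs down the slope at the start (within 0.25 rad); turns freely both ways, no stops
- carrier (a joint): how far the peg has gone into its hole, m: 0 standing out, 0.018 at most. A spring washer lifts it (1 to 2 N net, 0.15 N more per mm). The taper first bites 2.5 to 7.5 mm in, differently each time, then wedges over 3 to 8 mm. Slack, or pressed without turning, it slips and the arm falls when let go; pressed at about 10 to 16 N while turning it goes deeper and holds. Turning then takes 0.35 to 0.55 N m
- wing (a point): centre of the peg's wooden wing head, on the axis 66 mm above the swivel's origin: a flat upright block 60 mm long (along the arm, the swivel's x), 16 mm thick (the swivel's y), 40 mm high (46 to 86 mm above the origin). Pinch it across its 16 mm thickness, from straight above the sloping face
- fork: the forked rest: dark wood, a 16 mm round stem 28 mm long carrying a U of two prongs 46 mm wide over all, 60 mm high in all, standing out from the face. Origin at the foot of its stem on the face, 85 mm up the slope from the pivot's level and 100 to 165 mm to its left or right. Fixed to the board
- dowel: plain round dark wood dowel, 20 mm thick and 60 mm long, standing out of the face on the other side of the same row, not to be pointed at. Origin at its foot. Fixed
- tray: clear acrylic valve cap tray 130 x 85 x 30 mm, loose on the bench beside the board, a bystander. Origin under its centre
- gapper: flat steel spark plug gapper, disc 64 mm across and 6 mm thick with a short tab, loose on the bench, a bystander. Origin under the disc's centre
- cup_insert: black plastic cup holder insert, 86 mm wide, 85 mm high, loose on the bench, a bystander. Origin under its centre

How it is judged:
At the end, for the whole second after the job is handed in: the swivel arm, let go, stands still (under 0.05 rad/s) and points at the forked rest: the line of the arm passes within 16 mm of the middle of the fork's stem, on the fork's side of the pivot (y of fork in the frame of swivel between -0.016 and 0.016 m and x of fork in the frame of swivel above 0.05 m and angular speed of swivel below 0.05 rad/s); the robot touches nothing.
It fails at once if the acrylic tray is shifted more than 30 mm (distance of tray from where it was at the start of the episode above 0.03 m).
It fails at once if the spark plug gapper is shifted more than 30 mm (distance of gapper from where it was at the start of the episode above 0.03 m).
It fails at once if the cup holder insert is shifted more than 30 mm (distance of cup_insert from where it was at the start of the episode above 0.03 m).
It also fails if it takes over 64 s, if anything falls off the work surface, if the arm or the gripper's body presses on something with over 40 N, if the wrist force passes 120 N, or if a joint passes its speed limit or range.

## Working session

There is one attempt and no reset: what is moved stays moved. The work goes in short steps, Python scripts to look and compute and a tool call to move; the robot and the scene stay as the last step left them, time stands still between calls to the robot, and variables do not carry over. Pictures are saved under pics/ and viewed, at most 10 in all, crops included, and the job is handed in when it is done.

Besides the shell and the picture viewer there is one more tool, called after "Call:" by a JSON object that holds its "name" and its "arguments". move_arm: Moves the arm, as the interface text tells. Its arguments: {"type":"object","properties":{"motion":{"type":"array","items":{"type":"number"}},"squeeze":{"type":"number"}},"required":["motion"]}

```bash
mkdir -p pics
cat > h.py <<'E'
import numpy as np, cv2
from scipy.spatial.transform import Rotation as R
from workcell import env
def cam(n):
    c=env.capture(n); f=192/np.tan(np.radians(c["fovy"])/2)
    K=np.array([[f,0,c["cx"]],[0,f,c["cy"]],[0,0,1]]); A=np.array(c["attitude"],float)
    if A.shape!=(3,3): A=R.from_rotvec(A).as_matrix() if A.size==3 else R.from_quat(A).as_matrix()
    return c["pixels"],K,np.array(c["D"],float),np.array(c["origin"]),A
def ray(C,uv):
    _,K,D,o,A=C
    p=cv2.undistortPoints(np.array([[uv]],float),K,D)[0,0]
    d=A@np.array([p[0],p[1],1]); return o,d/np.linalg.norm(d)
def proj(C,X):
    _,K,D,o,A=C
    r=cv2.Rodrigues(A.T)[0]; return cv2.projectPoints(np.atleast_2d(np.array(X,float)),r,-A.T@o,K,D)[0][:,0]
def plane(C,uv,p,n):
    o,d=ray(C,uv); return o+d*(np.dot(np.array(p)-o,n)/np.dot(d,n))
def tri(C1,u1,C2,u2):
    a,b=ray(C1,u1);c,d=ray(C2,u2)
    s=np.linalg.lstsq(np.c_[b,-d],c-a,rcond=None)[0]
    return (a+s[0]*b+c+s[1]*d)/2, np.linalg.norm(a+s[0]*b-c-s[1]*d)
def save(n,im,s=1.5): cv2.imwrite("pics/"+n+".png",cv2.resize(im[:,:,::-1],None,fx=s,fy=s,interpolation=cv2.INTER_CUBIC))
E
python3 - <<'E'
from h import *
c=env.capture("top");print({k:v for k,v in c.items() if k!="pixels"})
for n in("scene","top"):
    C=cam(n);save(n+"0",C[0]);print(n,C[3],C[4].round(3))
print(env.state())
E
```

```text
{'fovy': 54.86536916066371, 'cx': 252.65351653464876, 'cy': 199.8243073742361, 'D': array([0.01688745, 0.        , 0.        , 0.        , 0.        ]), 'origin': array([0.44937508, 0.04358578, 1.23674905]), 'attitude': array([-2.17458257,  2.1839723 , -0.12227622])}
scene [1.13005992 0.37195223 0.67093362] [[-0.524  0.521 -0.674]
 [ 0.851  0.336 -0.403]
 [ 0.016 -0.785 -0.619]]
top [0.44937508 0.04358578 1.23674905] [[-0.005 -0.995  0.096]
 [-1.     0.004 -0.016]
 [ 0.015 -0.096 -0.995]]
{'time_s': 0.15, 'joint_pos': array([-1.26982461,  0.62913303,  0.03845265,  1.51809627, -0.02696175,
        0.99629168, -0.01999999]), 'qvel': array([-1.08335316e-04, -3.72734387e-03, -1.30060175e-03, -3.61794017e-03,
       -6.94913730e-05,  1.16278571e-05,  4.32160950e-04]), 'joint_efforts': array([ 1.29052583e-03, -5.50093818e+01,  1.14479363e+00, -1.86817807e+01,
       -5.21459011e-02,  2.09144130e-02,  1.29254377e-04]), 'eef_pos': array([0.23294611, 0.60645172, 0.30197921]), 'eef_rot': array([-5.72831726e-01, -3.08870441e+00,  2.18865808e-03]), 'ft_force': array([ 0.50649674,  0.01081195, -0.8839241 ]), 'wrist_torque': array([ 0.01876152,  0.02365745, -0.01675269]), 'gripper_force': 0.0, 'width': 0.09396682312376466}
```

View pics/scene0.png

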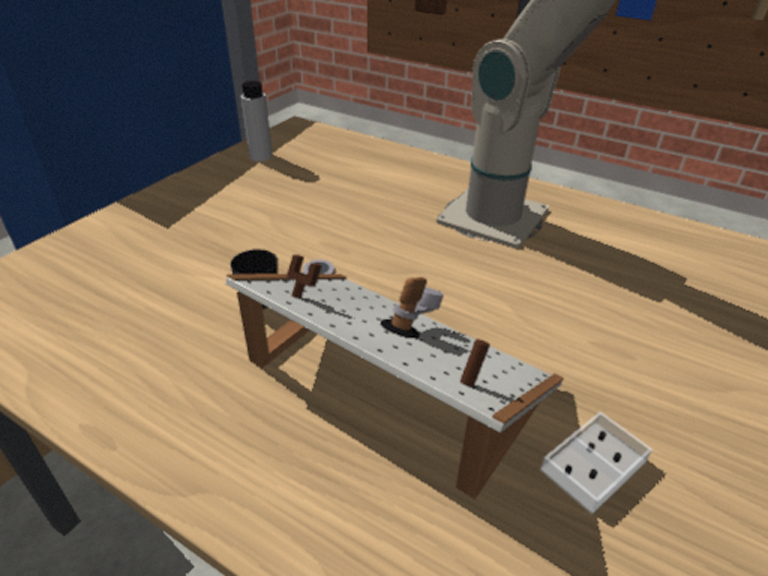

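View pics/top0.png

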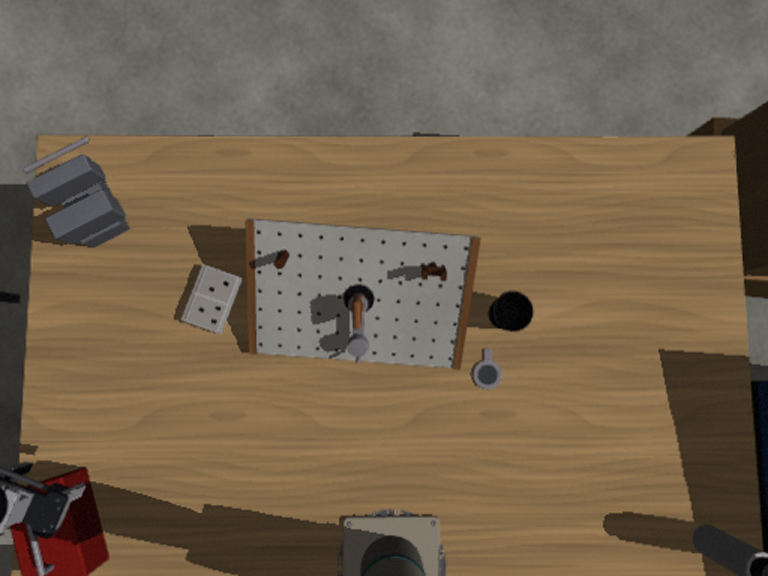

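Run:
```python
from h import *
T=cam("top");S=cam("scene")
im=T[0]; dark=(im.max(2)<45).astype(np.uint8)
sub=np.zeros_like(dark); sub[180:215,222:256]=1
hsv=cv2.cvtColor(im,cv2.COLOR_RGB2HSV)
n_,l,st,ce=cv2.connectedComponentsWithStats(dark*sub); print(st[1:],ce[1:])
# board edge lines in top: low sat bright
B=((hsv[...,1]<40)&(hsv[...,2]>120)).astype(np.uint8); B[:140]=0;B[:,:164]=0;B[:,320:]=0;B[250:]=0
B=cv2.morphologyEx(B,cv2.MORPH_CLOSE,np.ones((9,9)))
cs=max(cv2.findContours(B,0,2)[0],key=cv2.contourArea)
q=cv2.boxPoints(cv2.minAreaRect(cs)); ap=cv2.approxPolyDP(cs,6,True)[:,0]; print(q,ap)
W=((hsv[...,0]<15)&(hsv[...,1]>110)&(hsv[...,2]>60)).astype(np.uint8)
a=np.hstack([cv2.resize(im[130:260,150:330,::-1],None,fx=4,fy=4,interpolation=2)]);cv2.imwrite("pics/t1.png",a)
cv2.imwrite("pics/s1.png",cv2.resize(S[0][150:290,145:345,::-1],None,fx=4,fy=4,interpolation=2))
```

```text
[[226 185   1   1   1]
 [240 186   1   1   1]
 [253 187   1   1   1]
 [229 190  20  16 167]
 [225 197   2   2   3]
 [252 200   1   1   1]
 [234 203   1   4   4]
 [224 209   3   2   5]
 [251 212   1   1   1]] [[226.         185.        ]
 [240.         186.        ]
 [253.         187.        ]
 [237.92814371 196.36526946]
 [225.66666667 197.66666667]
 [252.         200.        ]
 [234.         204.5       ]
 [224.8        209.6       ]
 [251.         212.        ]]
[[163.30588 234.02353]
 [170.05295 146.31177]
 [312.4412  157.26471]
 [305.69412 244.97647]] [[170 147]
 [172 234]
 [299 244]
 [312 158]]
```

View pics/t1.png

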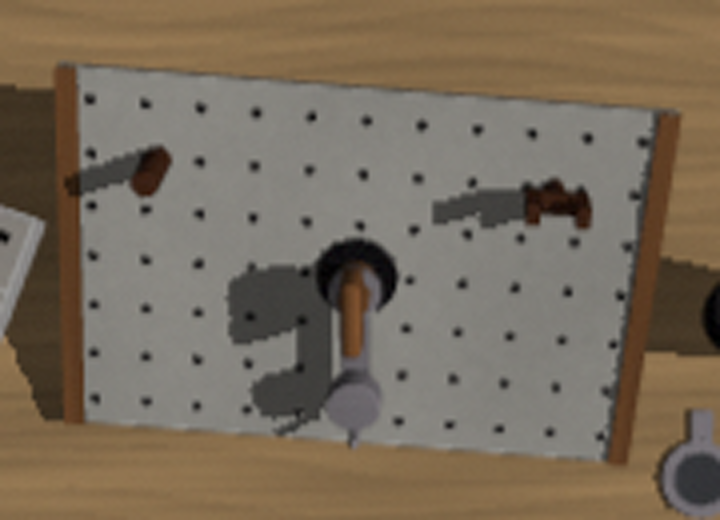

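View pics/s1.png

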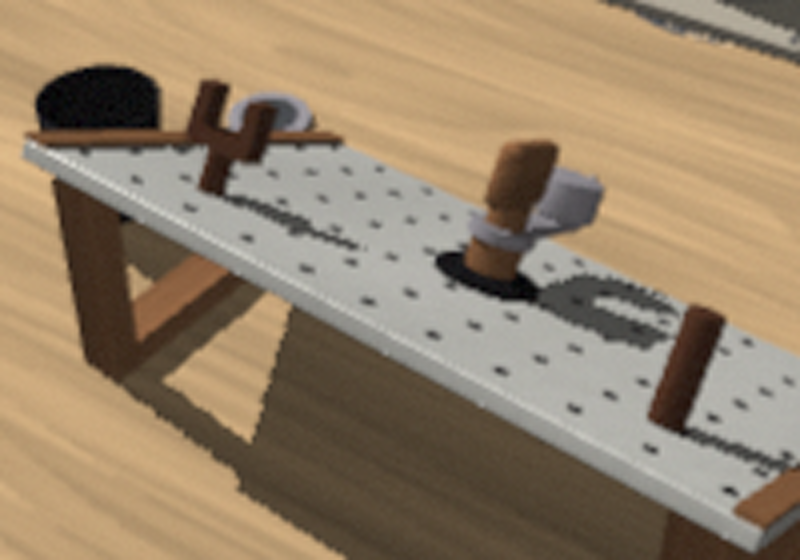

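Run:
```python
from h import *
T=cam("top");S=cam("scene")
t=lambda u,v:(u/4+150-.375,v/4+130-.375); s=lambda u,v:(u/4+145-.375,v/4+150-.375)
psi=0
for _ in range(6):
    ux=np.array([np.cos(psi),np.sin(psi),0]);uy=np.array([-np.sin(psi),np.cos(psi),0])
    n=-ux*.5+np.array([0,0,np.cos(np.pi/6)]); up=ux*np.cos(np.pi/6)+np.array([0,0,.5])
    P=np.array([.6,0,.095])
    for _ in range(10):
        f=plane(T,t(356,279),P+.006*n,n); 
        P2=f-.006*n  # face point; pivot z must be .095
        P=P+(P2-P)-up*((P2-P)@up)*0; P[2]=.095
        # slide: intersect ray with z=.095+.006*n_z
        o,d=ray(T,t(356,279)); P=o+d*((.095+.006*n[2]-o[2])/d[2])-.006*n
    a=plane(T,t(80,65),P,n);b=plane(T,t(655,110),P,n);c=plane(T,t(85,421),P,n);e=plane(T,t(608,460),P,n)
    w=a-b+c-e; psi=np.arctan2(-w[0],w[1])
    # yaw of the row direction in plane (level => exact)
print("P",P,"psi",psi,"n",n)
loc=lambda X:np.array([(X-P)@up,(X-P)@uy,(X-P)@n]).round(4)
for X in(a,b,c,e):print("corner",loc(X))
o,d=ray(S,s(488,275));print("flange scene",loc(plane(S,s(488,275),P+.006*n,n)))
print("fork",loc(plane(S,s(211,187),P,n)),"dowel",loc(plane(S,s(668,421),P,n)))
print("magnet top",loc(plane(T,t(353,402),P+.06*n,n)))
print("wing tops",loc(plane(T,t(353,264),P+.086*n,n)),loc(plane(T,t(353,356),P+.086*n,n)),loc(plane(T,t(353,356),P+.046*n,n)))
print("px origin->magnet proj", proj(T,P+.06*n)-0, [ (p+.375-np.array([150,130]))*4 for p in proj(T,[P+.086*n,P+.034*n])])
np.savez("b.npz",P=P,psi=psi,n=n,up=up,uy=uy)
```

```text
P [0.56392376 0.0686006  0.095     ] psi -0.08005287734004139 n [-0.49839874  0.03998368  0.8660254 ]
corner [ 0.1518  0.2112 -0.    ]
corner [ 0.1514 -0.2109  0.    ]
corner [-0.1479  0.2132 -0.    ]
corner [-0.1476 -0.2146  0.    ]
flange scene [0.0092 0.0022 0.006 ]
fork [ 0.0767 -0.1526 -0.    ] dowel [0.0774 0.1508 0.    ]
magnet top [-0.078  -0.0053  0.06  ]
wing tops [0.048  0.0002 0.086 ] [-0.0252 -0.004   0.086 ] [-0.0461 -0.0027  0.046 ]
px origin->magnet proj [[237.55184568 206.90231099]] [array([349.49930224, 324.59494852]), array([353.82153028, 294.28091112])]
```

```bash
cat >> h.py <<'E'
b=np.load("b.npz");P,n,up,uy=b["P"],b["n"],b["up"],b["uy"]
loc=lambda X:np.array([(X-P)@up,(X-P)@uy,(X-P)@n])
def goal(h,ang,du=0,dy=0):
    "TCP goal: h = grasp point height on axis over origin, ang = arm angle about n from up"
    sx=np.cos(ang)*up+np.sin(ang)*uy; M=np.c_[-sx,np.cross(n,sx),-n]
    return P+du*up+dy*uy+(h+.078)*n,M
def rel(p,M,s=None):
    s=s or env.state(); M0=R.from_rotvec(s["eef_rot"]).as_matrix()
    print("turn",np.degrees(R.from_matrix(M0.T@M).as_rotvec()).round(2),"shift",(M0.T@(p-s["eef_pos"])).round(4))
E
python3 - <<'E'
from h import *
T=cam("top");S=cam("scene")
d=(S[0].max(2)<40).astype(np.uint8); sub=np.zeros_like(d); sub[208:230,250:285]=1
nn,l,st,ce=cv2.connectedComponentsWithStats(d*sub); i=1+st[1:,4].argmax(); print(st[i])
pts=np.argwhere(l==i)[:,::-1]
L=np.array([loc(plane(S,p,P+.006*n,n)) for p in pts]);print("scene flange",L.min(0),L.max(0))
d=(T[0].max(2)<50).astype(np.uint8); sub=np.zeros_like(d); sub[185:208,227:252]=1
nn,l,st,ce=cv2.connectedComponentsWithStats(d*sub); i=1+st[1:,4].argmax(); print(st[i])
L=np.array([loc(plane(T,p,P+.006*n,n)) for p in np.argwhere(l==i)[:,::-1]]);print("top flange",L.min(0),L.max(0))
rel(*goal(.156,np.pi+.068))
E
```

```text
[254 213  26  12 117]
scene flange [-0.02025867 -0.02796915  0.006     ] [0.04306564 0.03349813 0.006     ]
[229 190  20  18 192]
top flange [-0.02697965 -0.02944969  0.006     ] [0.0316912  0.03033716 0.006     ]
turn [-41.88   4.61 154.74] shift [-0.3896 -0.4168  0.005 ]
```

Call:
{"name": "move_arm", "arguments": {"motion": [-41.9, 4.6, 154.7, -0.39, -0.417, 0.005, 1, -41.9, 4.6, 154.7, -0.39, -0.417, 0.005, 1, -41.9, 4.6, 154.7, -0.39, -0.417, 0.005, 1, -41.9, 4.6, 154.7, -0.39, -0.417, 0.005, 1, -41.9, 4.6, 154.7, -0.39, -0.417, 0.005, 1, -41.9, 4.6, 154.7, -0.39, -0.417, 0.005, 1, -41.9, 4.6, 154.7, -0.39, -0.417, 0.005, 1, -41.9, 4.6, 154.7, -0.39, -0.417, 0.005, 1, -41.9, 4.6, 154.7, -0.39, -0.417, 0.005, 1, -41.9, 4.6, 154.7, -0.39, -0.417, 0.005, 1, -41.9, 4.6, 154.7, -0.39, -0.417, 0.005, 1, -41.9, 4.6, 154.7, -0.39, -0.417, 0.005, 1, -41.9, 4.6, 154.7, -0.39, -0.417, 0.005, 1, -41.9, 4.6, 154.7, -0.39, -0.417, 0.005, 1, -41.9, 4.6, 154.7, -0.39, -0.417, 0.005, 1, -41.9, 4.6, 154.7, -0.39, -0.417, 0.005, 1, -41.9, 4.6, 154.7, -0.39, -0.417, 0.005, 1, -41.9, 4.6, 154.7, -0.39, -0.417, 0.005, 1, -41.9, 4.6, 154.7, -0.39, -0.417, 0.005, 1, -41.9, 4.6, 154.7, -0.39, -0.417, 0.005, 1]}}

```text
time_s: 2.12
eef_pos: [0.4516, 0.0788, 0.3111]
eef_rot: [2.988, 0.478, 0.709]
ft_force: [1.1, 0.7, -0.5]
width: 0.094
gripper_force: 0.0
```

Run:
```python
from h import *
s=env.state();print(s["joint_pos"].round(3),s["ft_force"].round(2),s["time_s"])
rel(*goal(.156,np.pi+.068))
```

```text
[-0.964  0.321  0.879  2.353 -1.099  0.233 -0.384] [ 1.1   0.67 -0.51] 2.1167
turn [-4.95  2.86 17.73] shift [-0.0097 -0.0018  0.0101]
```

```bash
cat > kin.py <<'E'
from h import *
import itertools
from scipy.optimize import least_squares
Q=[[-1.26982461,.62913303,.03845265,1.51809627,-.02696175,.99629168,-.02]]
E=[([.23294611,.60645172,.30197921],[-5.72831726e-01,-3.08870441,2.18865808e-03])]
def frames(q,sg):
    r=lambda a,t:R.from_euler(a,t)
    A=r('z',sg[0]*q[0])*r('y',q[1]);B=A*r('z',sg[1]*q[2])*r('y',q[3]);C=B*r('z',sg[2]*q[4])*r('y',q[5])*r('z',sg[3]*q[6])
    return A,B,C
def fk(q,sg,L):
    A,B,C=frames(q,sg)
    p=np.array([0,0,L[0]])+A.apply([L[4],0,L[1]])+B.apply([L[5],0,L[2]])+C.apply([0,0,L[3]])
    return p,C
E
python3 - <<'E'
from kin import *
s=env.state();Q.append(s["joint_pos"]);E.append((s["eef_pos"],s["eef_rot"]))
for sg in itertools.product([1,-1],repeat=4):
    off=[];zs=[]
    for q,e in zip(Q,E):
        C=frames(q,sg)[2]; off.append(C.inv()*R.from_rotvec(e[1]))
    print(sg,[o.as_rotvec().round(3) for o in off])
E
```

```text
(1, 1, 1, 1) [array([ 0.002, -0.002, -0.837]), array([ 0.065, -0.065, -2.186])]
(1, 1, 1, -1) [array([ 0.002, -0.002, -0.877]), array([ 0.044, -0.103, -2.954])]
(1, 1, -1, 1) [array([ 0.044,  0.018, -0.866]), array([-0.019, -0.4  ,  1.902])]
(1, 1, -1, -1) [array([ 0.045,  0.017, -0.906]), array([-0.151, -0.328,  1.143])]
(1, -1, 1, 1) [array([-0.039, -0.024, -0.899]), array([-1.298,  0.527,  2.252])]
(1, -1, 1, -1) [array([-0.04 , -0.023, -0.939]), array([-0.877,  0.851,  1.604])]
(1, -1, -1, 1) [array([ 0.002, -0.002, -0.929]), array([0.127, 0.746, 0.492])]
(1, -1, -1, -1) [array([ 0.002, -0.002, -0.969]), array([ 0.394,  0.639, -0.24 ])]
(-1, 1, 1, 1) [array([-0.   ,  0.   ,  1.702]), array([-0.498,  0.498, -0.37 ])]
(-1, 1, 1, -1) [array([-0.   ,  0.   ,  1.662]), array([-0.289,  0.681, -1.105])]
(-1, 1, -1, 1) [array([ 0.034, -0.038,  1.673]), array([ 0.699,  1.136, -2.176])]
(-1, 1, -1, -1) [array([ 0.033, -0.038,  1.633]), array([-1.237, -0.911,  2.656])]
(-1, -1, 1, 1) [array([-0.036,  0.036,  1.64 ]), array([ 0.335, -0.335, -1.739])]
(-1, -1, 1, -1) [array([-0.035,  0.036,  1.6  ]), array([ 0.214, -0.506, -2.49 ])]
(-1, -1, -1, 1) [array([ 0.   , -0.   ,  1.611]), array([-0.   , -0.   ,  2.339])]
(-1, -1, -1, -1) [array([ 0.   , -0.   ,  1.571]), array([-0.   , -0.   ,  1.571])]
```

Run:
```python
from kin import *
s=env.state();Q.append(s["joint_pos"]);E.append((s["eef_pos"],s["eef_rot"]))
sg=(-1,)*4
print("Q2",s["joint_pos"].tolist(),s["eef_pos"].tolist(),s["eef_rot"].tolist())
def f4(L): return np.concatenate([fk(q,sg,[*L,0,0])[0]-e[0] for q,e in zip(Q,E)])
def f6(L): return np.concatenate([fk(q,sg,L)[0]-e[0] for q,e in zip(Q,E)])
r=least_squares(f4,[.35,.4,.4,.2]);print(r.x,r.fun)
L=[*r.x,0,0]
lo=np.array([-3.06,-.37,-1.25,.18,-1.1,.23,-2.94]);hi=np.array([3.06,2.12,1.32,2.47,4.24,1.98,2.94])
rng=np.random.default_rng(0)
for h in(.156,.066):
  for ang in np.radians([184,150,120,90,61]) :
    best={}
    for flip in(0,1):
      p,M=goal(h,ang if 0 else -(2*np.pi-ang) if 0 else ang*0+ (np.pi+.068+ (np.radians(184)-ang)),)
      M=M@np.diag([-1,-1,1]) if flip else M
      for k in range(25):
        def F(q):
            x,C=fk(q,sg,L);return np.concatenate([(x-p)*10,(C*R.from_euler('z',np.pi/2)).as_matrix().ravel()-M.ravel(),.003*(q-(lo+hi)/2)/(hi-lo)])
        z=least_squares(F,rng.uniform(lo,hi),bounds=(lo,hi))
        m=np.minimum(z.x-lo,hi-z.x).min()
        if np.abs(z.fun[:12]).max()<.02 and m>best.get(flip,(0,))[0]: best[flip]=(m,z.x.round(2))
    print(h,np.degrees(ang).round(),best)
```

```text
Q2 [-0.9640832654711727, 0.3206237213947379, 0.8792362976321033, 2.353206785308676, -1.0992335283912638, 0.23341134249790396, -0.3843138015194884] [0.45156847861824395, 0.07879365250312971, 0.3110568670064341] [2.9879424883679744, 0.47760416179842924, 0.7086884619578032]
[0.40653282 0.51336353 0.4120695  0.28671365] [-0.02607409  0.00670314  0.00850012  0.00143439  0.00663494 -0.00850012]
0.156 184.0 {0: (np.float64(0.011755113074443546), array([ 0.22,  0.27, -0.58,  2.4 ,  1.55,  0.34,  2.93])), 1: (np.float64(0.06554110831838722), array([ 0.2 ,  0.27, -0.56,  2.4 ,  1.55,  0.33, -0.21]))}
0.156 150.0 {0: (np.float64(0.06554239203132939), array([ 0.18,  0.26, -0.54,  2.4 ,  1.54,  0.33, -2.76])), 1: (np.float64(0.06554081659531263), array([ 0.2 ,  0.27, -0.57,  2.4 ,  1.55,  0.33,  0.38]))}
0.156 120.0 {0: (np.float64(0.06554212397045678), array([ 0.18,  0.26, -0.55,  2.4 ,  1.54,  0.33, -2.24])), 1: (np.float64(0.06554056137312037), array([ 0.21,  0.27, -0.57,  2.4 ,  1.55,  0.34,  0.9 ]))}
0.156 90.0 {0: (np.float64(0.06554185829184744), array([ 0.19,  0.26, -0.55,  2.4 ,  1.55,  
[... 639 characters left out ...]
float64(0.11027753897489356), array([ 0.35,  0.61, -0.76,  2.36,  1.97,  0.59,  0.07]))}
0.066 120.0 {0: (np.float64(0.11027816216463693), array([ 0.45,  0.68, -0.92,  2.36,  1.92,  0.7 , -2.48])), 1: (np.float64(0.1102773810089066), array([ 0.31,  0.59, -0.71,  2.36,  1.98,  0.56,  0.57]))}
0.066 90.0 {0: (np.float64(0.11027805434900495), array([ 0.44,  0.66, -0.89,  2.36,  1.93,  0.68, -1.97])), 1: (np.float64(0.11027720629047222), array([ 0.28,  0.57, -0.66,  2.36,  2.  ,  0.54,  1.07]))}
0.066 61.0 {0: (np.float64(0.11027794331886476), array([ 0.42,  0.65, -0.86,  2.36,  1.94,  0.66, -1.47])), 1: (np.float64(0.11027701716026073), array([ 0.24,  0.56, -0.61,  2.36,  2.02,  0.51,  1.55]))}
```

Run:
```python
from h import *
az=.3
y=np.array([np.cos(az),np.sin(az),0]);z=np.array([0,0,-1.]);M=np.c_[np.cross(y,z),y,z]
rel(np.array([.55,.17,.38]),M)
```

```text
turn [ 24.76 -15.57 -87.3 ] shift [ 0.1411 -0.0515 -0.0147]
```

Call:
{"name": "move_arm", "arguments": {"motion": [0, 0, 0, 0, 0, -0.08, 1, 0, 0, 0, 0, 0, -0.08, 1, 25, -15.6, -87, 0.141, -0.051, -0.015, 1, 25, -15.6, -87, 0.141, -0.051, -0.015, 1, 25, -15.6, -87, 0.141, -0.051, -0.015, 1, 25, -15.6, -87, 0.141, -0.051, -0.015, 1, 25, -15.6, -87, 0.141, -0.051, -0.015, 1, 25, -15.6, -87, 0.141, -0.051, -0.015, 1, 25, -15.6, -87, 0.141, -0.051, -0.015, 1, 25, -15.6, -87, 0.141, -0.051, -0.015, 1, 25, -15.6, -87, 0.141, -0.051, -0.015, 1, 25, -15.6, -87, 0.141, -0.051, -0.015, 1, 25, -15.6, -87, 0.141, -0.051, -0.015, 1, 25, -15.6, -87, 0.141, -0.051, -0.015, 1, 25, -15.6, -87, 0.141, -0.051, -0.015, 1, 25, -15.6, -87, 0.141, -0.051, -0.015, 1, 25, -15.6, -87, 0.141, -0.051, -0.015, 1]}}

```text
time_s: 3.53
eef_pos: [0.5493, 0.1706, 0.3791]
eef_rot: [-1.862, -2.525, 0.004]
ft_force: [0.0, 0.2, -0.2]
width: 0.0941
gripper_force: 0.0
```

```bash
cat >> kin.py <<'E'
Q.append([-0.9640832654711727, 0.3206237213947379, 0.8792362976321033, 2.353206785308676, -1.0992335283912638, 0.23341134249790396, -0.3843138015194884]);E.append(([0.45156847861824395, 0.07879365250312971, 0.3110568670064341],[2.9879424883679744, 0.47760416179842924, 0.7086884619578032]))
s=env.state();Q.append(s["joint_pos"]);E.append((s["eef_pos"],s["eef_rot"]))
sg=(-1,)*4
def fk2(q,L):  # offsets at elbow in upper-arm/forearm frames, and wrist offset
    A,B,C=frames(q,sg); r=R.from_euler
    A3=A*r('z',-q[2]); B5=B*r('z',-q[4]); B6=B5*r('y',q[5])
    p=np.array([0,0,L[0]])+A3.apply([L[4],0,L[1]])+B.apply([L[5],0,L[2]])+B6.apply([L[6],0,0])+C.apply([0,0,L[3]])
    return p,C
def fit():
    f=lambda L:np.concatenate([np.concatenate([fk2(q,L)[0]-np.array(e[0]) for q,e in zip(Q,E)])*100,.02*np.array(L[4:])*100])
    return least_squares(f,[.4,.4,.4,.25,0,0,0])
lo=np.array([-3.06,-.37,-1.25,.18,-1.1,.23,-2.94]);hi=np.array([3.06,2.12,1.32,2.47,4.24,1.98,2.94])
E
python3 - <<'E'
from kin import *
print(s["joint_pos"].round(3),s["eef_pos"],s["eef_rot"])
r=fit();print(r.x.round(4),r.fun.round(3))
E
```

```text
[-0.772  0.516  0.673  1.639 -0.351  1.116  0.295] [0.54931003 0.1706423  0.37909998] [-1.86200461 -2.52481718  0.00418667]
[ 0.5346  0.5522  0.4544  0.3872 -0.0214  0.0667  0.0027] [-2.477  0.817  0.105 -0.006  0.034  0.019  0.099 -0.188 -0.124 -0.043
  0.133  0.005]
```

```bash
cat >> kin.py <<'E'
def fk2(q,L):
    A,B,C=frames(q,sg); r=R.from_euler
    A1=r('z',-q[0]);A3=A*r('z',-q[2]); B5=B*r('z',-q[4]); B6=B5*r('y',q[5])
    p=A1.apply([L[7],L[8],L[0]])+A3.apply([L[4],L[9],L[1]])+B.apply([L[5],0,L[2]])+B6.apply([L[6],L[10],0])+C.apply([0,0,L[3]])
    return p,C
def fit():
    f=lambda L:np.concatenate([np.concatenate([fk2(q,L)[0]-np.array(e[0]) for q,e in zip(Q,E)])*100,.02*np.array(L[4:])*100])
    return least_squares(f,[.4,.4,.4,.25]+[0]*7)
def ik(p,M,L,q0,w=.003):
    def F(q):
        x,C=fk2(q,L);return np.concatenate([(x-p)*10,(C*R.from_euler('z',np.pi/2)).as_matrix().ravel()-M.ravel(),w*(q-q0)])
    z=least_squares(F,np.clip(q0,lo+.001,hi-.001),bounds=(lo,hi));return z.x,np.abs(z.fun[:12]).max()
def flip(g): return g[0],g[1]@np.diag([-1,-1,1])
E
python3 - <<'E'
from kin import *
r=fit();print(r.x.round(4),r.fun.round(3));L=r.x;np.save("L.npy",L)
for h in(.156,.066):
  for a in(0,60,115):
    g=flip(goal(h,np.pi+.068+np.radians(a)))
    for j1,j3 in((.2,-.6),(.2,-.3),(.4,-.9),(-.2,.0)):
      q,e=ik(*g,L,np.array([j1,.4,j3,2.3,1.9,.5,-.4+np.radians(a)])); print(h,a,q.round(2),round(e,3),np.minimum(q-lo,hi-q).min().round(2))
E
```

```text
[ 3.308e-01  5.624e-01  3.809e-01  2.771e-01  1.400e-03 -1.700e-03
  3.000e-04 -2.600e-03 -1.200e-02 -1.490e-02 -1.200e-03] [-0.     0.001  0.001 -0.     0.     0.    -0.    -0.001 -0.001  0.003
 -0.003  0.001 -0.005 -0.024 -0.03  -0.002]
0.156 0 [ 0.16  0.31 -0.66  2.39  1.53  0.43 -0.29] 0.0 0.08
0.156 0 [ 0.02  0.28 -0.48  2.39  1.54  0.37 -0.3 ] 0.0 0.08
0.156 0 [ 0.34  0.36 -0.91  2.39  1.52  0.55 -0.29] 0.0 0.08
0.156 0 [-0.28  0.26 -0.11  2.4   1.56  0.25 -0.32] 0.0 0.02
0.156 60 [ 0.16  0.31 -0.66  2.39  1.53  0.43  0.75] 0.0 0.08
0.156 60 [ 0.02  0.28 -0.48  2.39  1.54  0.37  0.75] 0.0 0.08
0.156 60 [ 0.34  0.36 -0.91  2.39  1.52  0.55  0.76] 0.0 0.08
0.156 60 [-0.28  0.26 -0.11  2.4   1.56  0.25  0.73] 0.0 0.02
0.156 115 [ 0.16  0.31 -0.66  2.39  1.53  0.43  1.71] 0.0 0.08
0.156 115 [ 0.02  0.28 -0.48  2.39  1.54  0.37  1.71] 0.0 0.08
0.156 115 [ 0.34  0.36 -0.91  2.39  1.52  0.55  1.72] 0.0 0.08
0.156 115 [-0.28  0.26 -0.11  2.4   1.56  0.25  1.69] 0.0 0.02
0.066 0 [ 0.16  0.56 -0.67  2.38  1.94  0.58 -0.64] 0.0 0.09
0.066 0 [ 0.08  0.53 -0.55  2.38  1.99  0.52 -0.69] 0.0 0.09
0.066 0 [ 0.27  0.61 -0.84  2.38  1.87  0.69 -0.56] 0.0 0.09
0.066 0 [-0.06  0.51 -0.35  2.39  2.1   0.43 -0.82] 0.0 0.08
0.066 60 [ 0.16  0.56 -0.67  2.38  1.94  0.58  0.41] 0.0 0.09
0.066 60 [ 0.08  0.53 -0.55  2.38  1.99  0.52  0.35] 0.0 0.09
0.066 60 [ 0.27  0.61 -0.84  2.38  1.87  0.69  0.48] 0.0 0.09
0.066 60 [-0.06  0.51 -0.35  2.39  2.1   0.43  0.23] 0.0 0.08
0.066 115 [ 0.16  0.56 -0.67  2.38  1.94  0.58  1.37] 0.0 0.09
0.066 115 [ 0.08  0.53 -0.55  2.38  1.99  0.52  1.31] 0.0 0.09
0.066 115 [ 0.27  0.61 -0.84  2.38  1.87  0.69  1.44] 0.0 0.09
0.066 115 [-0.06  0.51 -0.35  2.39  2.1   0.43  1.19] 0.0 0.08
```

```bash
cat > sim.py <<'E'
from kin import *
L=np.load("L.npy"); RZ=R.from_euler('z',np.pi/2)
def pose(q): p,C=fk2(q,L); return p,C*RZ
def jac(q):
    p,C=pose(q);J=np.zeros((6,7))
    for i in range(7):
        d=q.copy();d[i]+=1e-5;p2,C2=pose(d);J[:3,i]=(p2-p)/1e-5;J[3:,i]=(C2*C.inv()).as_rotvec()/1e-5
    return J
def run(q,rows,lam=.03,bias=0.,qn=None,W=None,sub=4):
    q=np.array(q,float);p0,C0=pose(q);pc,Cc=p0,C0;out=[]
    W=np.ones(7) if W is None else W
    for r in rows:
        pt=p0+C0.apply(r[3:6]);Ct=C0*R.from_rotvec(np.radians(r[:3]))
        dp=pt-pc;dr=(Ct*Cc.inv()).as_rotvec()
        f=min(1,.0417/(np.linalg.norm(dp)+1e-9)) ;g=min(1,np.radians(7.16)/(np.linalg.norm(dr)+1e-9))
        pc=pc+f*dp;Cc=R.from_rotvec(g*dr)*Cc
        for _ in range(sub):
            p,C=pose(q);e=np.r_[pc-p,(Cc*C.inv()).as_rotvec()];J=jac(q)
            Ji=J.T@np.linalg.inv(J@J.T+lam**2*np.eye(6))
            dq=Ji@e
            if bias: dq=dq+(np.eye(7)-Ji@J)@(bias*(qn-q))
            q=np.clip(q+dq,lo,hi)
        out.append(q)
    return q,out,(np.linalg.norm(pc-pose(q)[0]),np.linalg.norm((Cc*pose(q)[1].inv()).as_rotvec()))
E
cat > pred.py <<'E'
from sim import *
r1=[[-41.9,4.6,154.7,-.39,-.417,.005]]*20
r2=[[0,0,0,0,0,-.08]]*2+[[25,-15.6,-87,.141,-.051,-.015]]*15
print("meas",np.round(Q[1],2),np.round(Q[2],2))
for nm,qn in(("start",np.array(Q[0])),("mid",(lo+hi)/2)):
  for b in(0,.02,.1):
    q,_,e=run(Q[0],r1,bias=b,qn=qn);q2,_,e2=run(Q[1],r2,bias=b,qn=qn);print(nm,b,q.round(2),np.round(e,3),q2.round(2))
E
python3 pred.py
```

```text
meas [-0.96  0.32  0.88  2.35 -1.1   0.23 -0.38] [-0.77  0.52  0.67  1.64 -0.35  1.12  0.3 ]
start 0 [-0.67  0.26  0.47  2.4  -1.1   0.23 -0.38] [0.054 0.202] [-0.71  0.49  0.57  1.64 -0.29  1.1   0.24]
start 0.02 [-0.67  0.26  0.47  2.4  -1.1   0.23 -0.38] [0.054 0.201] [-0.62  0.47  0.42  1.63 -0.21  1.09  0.16]
start 0.1 [-0.68  0.26  0.48  2.4  -1.1   0.23 -0.4 ] [0.053 0.195] [-0.57  0.46  0.35  1.63 -0.18  1.08  0.12]
mid 0 [-0.67  0.26  0.47  2.4  -1.1   0.23 -0.38] [0.054 0.202] [-0.71  0.49  0.57  1.64 -0.29  1.1   0.24]
mid 0.02 [-0.6   0.25  0.37  2.4   0.08  0.23 -1.61] [0.059 0.215] [-0.24  0.45 -0.16  1.62  0.07  1.08 -0.12]
mid 0.1 [-0.58  0.25  0.34  2.4   0.47  0.23 -2.01] [0.057 0.21 ] [ 0.01  0.49 -0.55  1.61  0.27  1.12 -0.31]
```

```bash
cat > plan.py <<'E'
from sim import *
q0=np.array(s["joint_pos"]);p0,C0=pose(q0)
qg=np.array([.16,.31,-.66,2.39,1.53,.43,-.29])
G=flip(goal(.156,np.pi+.068))
def row(p,C,p0=p0,C0=C0): return np.r_[np.degrees((C0.inv()*C).as_rotvec()),C0.inv().apply(p-p0)]
def legs(q,poses):
    mn=9;ok=1;qs=[]
    for p,C in poses:
        pp,CC=pose(q);k=int(np.ceil(max(np.linalg.norm(p-pp)/.0417,np.degrees((C*CC.inv()).magnitude())/7.16)))+1
        q,o,e=run(q,[row(p,C,pp,CC)]*k,sub=2)
        qs.append((q.round(2),k,np.round(e,3)))
        for x in o:
            a,b=pose(x);mn=min(mn,a[2]+.0,(a+b.apply([0,0,.1]))[2])
    return q,qs,mn
g=(G[0],R.from_matrix(G[1]))
if __name__=="__main__":
    q,qs,m=legs(q0,[g]);print("direct",qs,m)
    path=[pose(q0+(qg-q0)*t) for t in(.25,.5,.75)]+[g];q,qs,m=legs(q0,path);print("joint",[a[0].tolist() for a in qs][-1],qs[-1][2],m)
    rng=np.random.default_rng(1);res=[]
    for i in range(150):
        qa=np.array([rng.uniform(-.8,.8),rng.uniform(.2,.8),rng.uniform(-1.1,.2),rng.uniform(1.2,2.3),rng.uniform(.4,2.2),rng.uniform(.4,1.5),rng.uniform(-1.5,1.5)])
        a=pose(qa)
        if a[0][2]<.32 or (a[0]+a[1].apply([0,0,.1]))[2]<.25 or np.linalg.norm(a[0][:2])<.35: continue
        q,qs,m=legs(q0,[a,g])
        mar=np.minimum(q-lo,hi-q).min()
        if qs[-1][2].max()<.05 and m>.19: res.append((mar,qa.round(2).tolist(),q.round(2).tolist(),[x[1] for x in qs],round(m,3)))
    res.sort(key=lambda r:-r[0])
    for r in res[:6]:print(r)
E
time python3 plan.py
```

```text
direct [(array([-0.9 ,  0.29,  0.67,  2.41,  0.31,  0.23,  0.96]), 12, array([0.06 , 0.219]))] 0.19359850234905326
joint [-0.9, 0.29, 0.67, 2.41, 0.46, 0.23, 0.8] [0.06  0.218] 0.1979248072113402
(np.float64(0.01686867099235556), [0.19, 0.65, -0.92, 1.85, 1.87, 0.61, 1.24], [-0.28, 0.26, -0.1, 2.4, 1.57, 0.25, -0.32], [25, 14], np.float64(0.21))
real	0m7.491s
user	0m8.023s
sys	0m0.047s
```

```bash
cat > plan2.py <<'E'
from plan import *
G=flip(goal(.14,np.pi+.068));g=(G[0],R.from_matrix(G[1]))
rng=np.random.default_rng(2);res=[]
def samp():
    while 1:
        qa=np.array([rng.uniform(-1,1),rng.uniform(.1,1.),rng.uniform(-1.2,.4),rng.uniform(1.,2.3),rng.uniform(.2,2.4),rng.uniform(.4,1.8),rng.uniform(-1.5,1.5)])
        a=pose(qa)
        if a[0][2]>.34 and (a[0]+a[1].apply([0,0,.1]))[2]>.27 and np.linalg.norm(a[0][:2])>.35: return qa,a
for i in range(600):
    w=[samp() for _ in range(1+i%2)]
    q,qs,m=legs(q0,[a for _,a in w]+[g])
    mar=np.minimum(q-lo,hi-q).min()
    if qs[-1][2].max()<.03 and m>.18: res.append((mar,[x.round(2).tolist() for x,_ in w],[x[0].tolist() for x in qs],[x[1] for x in qs],round(m,3)))
res.sort(key=lambda r:-r[0])
for r in res[:6]:print(*r,sep="\n  ")
E
time python3 plan2.py
```

```text
0.08253731839296252
  [[0.27, 0.79, -0.69, 1.02, 1.92, 0.64, 0.76], [-0.89, 0.19, -1.01, 1.19, 1.99, 0.43, -0.58]]
  [[-0.31, 0.79, 0.71, 1.06, 0.48, 0.23, 1.32], [-3.06, -0.37, 1.05, 1.48, -1.1, 0.23, 2.94], [0.44, 0.48, -1.09, 2.39, 1.58, 0.69, -0.34]]
  [18, 34, 26]
  0.197
0.07876677639785123
  [[-0.61, 0.29, -1.02, 1.71, 2.03, 1.1, 0.91], [0.37, 0.23, -1.2, 1.13, 0.35, 1.5, 0.03]]
  [[3.06, 0.6, -1.25, 2.47, -1.1, 1.98, -0.32], [0.31, 0.21, -1.08, 1.13, 0.29, 1.49, 0.07], [0.24, 0.38, -0.77, 2.39, 1.62, 0.51, -0.37]]
  [27, 26, 13]
  0.197
0.07837527682961509
  [[0.89, 0.46, -0.11, 1.16, 2.04, 0.53, -0.02], [-0.5, 0.16, -0.54, 1.29, 2.11, 1.35, 0.82]]
  [[0.34, 0.59, 1.0, 1.19, 2.37, 0.23, -0.92], [-0.06, 0.29, -1.24, 1.28, 2.31, 1.52, 0.95], [0.22, 0.37, -0.75, 2.39, 1.62, 0.49, -0.37]]
  [26, 26, 21]
  0.197
0.07489328029824716
  [[0.47, 0.33, -0.08, 2.02, 2.31, 1.63, -1.46], [0.94, 0.47, -0.34, 1.16, 1.01, 0.58, -0.38]]
  [[-0.39, 0.59, 1.23, 2.05, 2.23, 1.12, -1.92], [0.7, 0.46, 0.09, 1.16, 0.65, 0.46, -0.18], [0.06, 0.33, -0.53, 2.4, 1.65, 0.4, -0.4]]
  [19, 10, 22]
  0.197
0.07216955370441624
  [[0.96, 0.84, 0.22, 1.77, 1.78, 1.22, 1.04], [-0.27, 0.94, -0.97, 1.27, 2.35, 1.68, 0.42]]
  [[0.6, 1.03, 0.9, 1.78, 1.58, 0.71, 0.95], [-0.62, 0.78, -0.17, 1.29, 1.91, 1.31, 0.17], [-0.05, 0.32, -0.38, 2.4, 1.67, 0.35, -0.42]]
  [27, 34, 14]
  0.197
0.07133578503537485
  [[-0.26, 0.49, -0.86, 1.55, 1.92, 0.43, -0.79], [-0.78, 0.18, 0.17, 1.77, 2.36, 1.48, -1.05]]
  [[-0.95, 0.37, 0.22, 1.58, -0.01, 0.23, 0.8], [-0.27, 0.2, -0.46, 1.76, 2.43, 1.56, -0.95], [-0.09, 0.31, -0.34, 2.4, 1.68, 0.33, -0.43]]
  [16, 15, 17]
  0.197
real	0m55.459s
user	0m55.877s
sys	0m0.063s
```

```bash
cat > pr.py <<'E'
from plan import *
import sys,json
w=[np.array(x) for x in json.loads(sys.argv[1])]
P_=[pose(x) for x in w]+([g] if len(sys.argv)<3 else [])
q,qs,m=legs(q0,P_)
for (p,C),x in zip(P_,qs): print(p.round(3),"z",C.apply([0,0,1]).round(2),"row",row(p,C,np.array(s["eef_pos"]),R.from_rotvec(s["eef_rot"])).round(3).tolist(),x)
E
python3 pr.py "[[0.96, 0.84, 0.22, 1.77, 1.78, 1.22, 1.04], [-0.27, 0.94, -0.97, 1.27, 2.35, 1.68, 0.42]]"
python3 pr.py "[[0.47, 0.33, -0.08, 2.02, 2.31, 1.63, -1.46], [0.94, 0.47, -0.34, 1.16, 1.01, 0.58, -0.38]]"
```

```text
[ 0.068 -0.759  0.376] z [-0.69 -0.73 -0.04] row [90.958, 1.64, -48.343, -0.746, -0.734, 0.005] (array([0.6 , 1.03, 0.89, 1.78, 1.58, 0.71, 0.94]), 27, array([0., 0.]))
[0.823 0.33  0.567] z [ 0.9  -0.43  0.05] row [-7.242, -99.993, -65.102, 0.072, 0.308, -0.19] (array([-0.61,  0.78, -0.18,  1.28,  1.9 ,  1.31,  0.17]), 34, array([0., 0.]))
[0.447 0.078 0.298] z [ 0.5  -0.04 -0.87] row [-17.22, -27.387, -70.346, -0.059, -0.124, 0.082] (array([-0.05,  0.27, -0.39,  2.4 ,  1.54,  0.34, -0.3 ]), 14, array([0., 0.]))
[ 0.435 -0.442  0.736] z [ 0.11 -0.86  0.5 ] row [-24.064, -119.605, 25.769, -0.551, -0.292, -0.356] (array([-0.38,  0.6 ,  1.23,  2.04,  2.23,  1.12, -1.92]), 19, array([0., 0.]))
[ 0.555 -0.675  0.711] z [ 0.42 -0.82 -0.39] row [-38.151, -57.576, 41.149, -0.809, -0.246, -0.332] (array([ 0.7 ,  0.46,  0.09,  1.17,  0.65,  0.46, -0.18]), 10, array([0., 0.]))
[0.447 0.078 0.298] z [ 0.5  -0.04 -0.87] row [-17.22, -27.387, -70.346, -0.059, -0.124, 0.082] (array([ 0.11,  0.3 , -0.59,  2.39,  1.53,  0.41, -0.29]), 22, array([0., 0.]))
```

Call:
{"name": "move_arm", "arguments": {"motion": [-24, -119.6, 25.8, -0.55, -0.292, -0.356, 1, -24, -119.6, 25.8, -0.55, -0.292, -0.356, 1, -24, -119.6, 25.8, -0.55, -0.292, -0.356, 1, -24, -119.6, 25.8, -0.55, -0.292, -0.356, 1, -24, -119.6, 25.8, -0.55, -0.292, -0.356, 1, -24, -119.6, 25.8, -0.55, -0.292, -0.356, 1, -24, -119.6, 25.8, -0.55, -0.292, -0.356, 1, -24, -119.6, 25.8, -0.55, -0.292, -0.356, 1, -24, -119.6, 25.8, -0.55, -0.292, -0.356, 1, -24, -119.6, 25.8, -0.55, -0.292, -0.356, 1, -24, -119.6, 25.8, -0.55, -0.292, -0.356, 1, -24, -119.6, 25.8, -0.55, -0.292, -0.356, 1, -24, -119.6, 25.8, -0.55, -0.292, -0.356, 1, -24, -119.6, 25.8, -0.55, -0.292, -0.356, 1, -24, -119.6, 25.8, -0.55, -0.292, -0.356, 1, -24, -119.6, 25.8, -0.55, -0.292, -0.356, 1, -24, -119.6, 25.8, -0.55, -0.292, -0.356, 1, -24, -119.6, 25.8, -0.55, -0.292, -0.356, 1, -24, -119.6, 25.8, -0.55, -0.292, -0.356, 1, -24, -119.6, 25.8, -0.55, -0.292, -0.356, 1]}}

```text
time_s: 5.2
eef_pos: [0.4338, -0.4435, 0.7353]
eef_rot: [0.913, 0.576, -0.797]
ft_force: [-0.4, -0.8, -0.4]
width: 0.094
gripper_force: 0.0
```

```bash
python3 - <<'E'
from sim import *
print(s["joint_pos"].round(3), pose(s["joint_pos"])[0]-s["eef_pos"])
E
python3 pr.py "[[0.94, 0.47, -0.34, 1.16, 1.01, 0.58, -0.38]]"; python3 pr.py "[]"
```

```text
[-0.37   0.601  1.216  2.042  2.219  1.13  -1.912] [ 0.00253529  0.00127756 -0.00215985]
[ 0.555 -0.675  0.711] z [ 0.42 -0.82 -0.39] row [21.949, 52.294, 23.464, 0.171, 0.001, 0.2] (array([ 0.7 ,  0.46,  0.1 ,  1.17,  0.64,  0.46, -0.17]), 10, array([0., 0.]))
[0.447 0.078 0.298] z [ 0.5  -0.04 -0.87] row [-64.079, 95.762, -45.864, 0.143, -0.0, -0.666] (array([ 0.1 ,  0.3 , -0.58,  2.39,  1.53,  0.4 , -0.3 ]), 22, array([0., 0.]))
[0.447 0.078 0.298] z [ 0.5  -0.04 -0.87] row [-64.079, 95.762, -45.864, 0.143, -0.0, -0.666] (array([-0.89,  0.29,  0.66,  2.42,  2.65,  0.23, -1.39]), 19, array([0.062, 0.225]))
```

Model predicts very well. Next leg.

Call:
{"name": "move_arm", "arguments": {"motion": [21.9, 52.3, 23.5, 0.171, 0.001, 0.2, 1, 21.9, 52.3, 23.5, 0.171, 0.001, 0.2, 1, 21.9, 52.3, 23.5, 0.171, 0.001, 0.2, 1, 21.9, 52.3, 23.5, 0.171, 0.001, 0.2, 1, 21.9, 52.3, 23.5, 0.171, 0.001, 0.2, 1, 21.9, 52.3, 23.5, 0.171, 0.001, 0.2, 1, 21.9, 52.3, 23.5, 0.171, 0.001, 0.2, 1, 21.9, 52.3, 23.5, 0.171, 0.001, 0.2, 1, 21.9, 52.3, 23.5, 0.171, 0.001, 0.2, 1, 21.9, 52.3, 23.5, 0.171, 0.001, 0.2, 1, 21.9, 52.3, 23.5, 0.171, 0.001, 0.2, 1]}}

```text
time_s: 6.12
eef_pos: [0.5608, -0.6704, 0.7069]
eef_rot: [1.591, 0.927, -0.22]
ft_force: [0.2, -1.3, -1.9]
width: 0.0937
gripper_force: 0.0
```

```bash
python3 - <<'E'
from sim import *
print(s["joint_pos"].round(3), pose(s["joint_pos"])[0]-s["eef_pos"])
from plan import *
r=row(*g); q,o,e=run(q0,[r]*22,sub=2)
for x in o[::3]:
    a,b=pose(x);print(a.round(3),(a+b.apply([0,0,.097])).round(3),x.round(2))
E
python3 pr.py "[]"
```

```text
[ 0.446  0.482  0.431  1.275  0.997  0.352 -0.579] [-0.00082563  0.00179226 -0.00042856]
[ 0.555 -0.632  0.687] [ 0.595 -0.716  0.66 ] [ 0.38  0.43  0.48  1.41  1.1   0.25 -0.6 ]
[ 0.502 -0.548  0.641] [ 0.547 -0.628  0.61 ] [ 0.26  0.27  0.53  1.73  1.69  0.23 -0.89]
[ 0.503 -0.451  0.605] [ 0.564 -0.518  0.571] [ 0.46  0.15  0.17  1.94  2.28  0.23 -1.14]
[ 0.497 -0.361  0.574] [ 0.567 -0.417  0.536] [ 0.51  0.07  0.01  2.08  2.46  0.23 -1.07]
[ 0.451 -0.238  0.436] [ 0.503 -0.272  0.362] [0.33 0.07 0.02 2.2  0.69 0.23 0.88]
[ 0.472 -0.089  0.389] [ 0.521 -0.092  0.305] [ 0.43  0.13 -0.32  2.2   0.06  0.29  1.64]
[0.44  0.001 0.325] [ 0.483 -0.01   0.238] [-0.3   0.18  0.14  2.36  0.76  0.23  0.66]
[0.449 0.044 0.307] [0.498 0.028 0.225] [-0.68  0.26  0.38  2.41  1.45  0.23 -0.19]
[0.447 0.078 0.298] z [ 0.5  -0.04 -0.87] row [-35.006, 63.002, -87.917, 0.5, -0.351, -0.606] (array([-0.68,  0.26,  0.38,  2.41,  1.45,  0.23, -0.19]), 22, array([0.035, 0.128]))
```

```bash
cat > plan3.py <<'E'
from plan import *
G=flip(goal(.14,np.pi+.068));g=(G[0],R.from_matrix(G[1]))
rng=np.random.default_rng(5);res=[]
def sim1(q,p,C):
    pp,CC=pose(q);k=int(np.ceil(max(np.linalg.norm(p-pp)/.0417,np.degrees((C*CC.inv()).magnitude())/7.16)))+1
    return (*run(q,[row(p,C,pp,CC)]*k,sub=2),k)
import time;t0=time.time()
while time.time()-t0<100:
    nw=1+rng.integers(2);W=[];q=q0;traj=[];ks=[];bad=False
    for i in range(nw+1):
        if i<nw:
            qa=np.array([rng.uniform(-.6,1.2),rng.uniform(0,.9),rng.uniform(-1.2,.4),rng.uniform(.9,2.3),rng.uniform(.2,2.8),rng.uniform(.5,1.8),rng.uniform(-1.5,1.5)])
            a=pose(qa)
            if a[0][2]<.36 or (a[0]+a[1].apply([0,0,.1]))[2]<.3 or np.linalg.norm(a[0][:2])<.35: bad=True;break
            W.append(qa)
        else: a=g
        q,o,e,k=sim1(q,*a);ks.append(k);traj+=o
        if e[0]>.01 or e[1]>.03: bad=True;break
    if bad: continue
    t=np.array(traj);mar=np.minimum(t-lo,hi-t)[3:].min();fin=np.minimum(q-lo,hi-q).min();st=np.abs(np.diff(t,axis=0)).max()
    zs=min((pose(x)[0]+pose(x)[1].apply([0,0,.1]))[2] for x in t[:-4:2])
    if zs>.19 and fin>.05 and st<.17: res.append((mar,fin,st,[w.round(2).tolist() for w in W],ks,q.round(2).tolist()))
res.sort(key=lambda r:-min(r[0],.06)+.005*sum(r[4]))
for r in res[:5]:print(r)
E
python3 plan3.py
```

```text
(np.float64(0.061764214445081844), np.float64(0.06868145384820704), np.float64(0.14005438530805642), [[0.28, 0.26, 0.09, 1.57, 0.81, 0.98, -0.35]], [9, 16], [-0.16, 0.31, -0.25, 2.4, 1.7, 0.3, -0.45])
(np.float64(0.0687609904636173), np.float64(0.0687739846640206), np.float64(0.14976029429993365), [[0.45, 0.36, -0.75, 1.52, 0.89, 1.6, -0.51]], [14, 15], [-0.16, 0.31, -0.25, 2.4, 1.7, 0.3, -0.45])
(np.float64(0.059042350456735476), np.float64(0.059042350456735476), np.float64(0.14251386512414788), [[-0.02, 0.19, -0.14, 1.93, 0.88, 1.37, -0.82]], [15, 16], [-0.18, 0.3, -0.22, 2.4, 1.71, 0.29, -0.46])
(np.float64(0.05664828537396868), np.float64(0.05675847085225297), np.float64(0.12408520830579373), [[1.07, 0.48, -0.58, 1.72, 0.86, 1.22, -0.79]], [12, 21], [-0.19, 0.3, -0.21, 2.4, 1.71, 0.29, -0.46])
(np.float64(0.052106850452701275), np.float64(0.05273578103728008), np.float64(0.13903276300075834), [[0.3, 0.34, 0.17, 1.9, 0.66, 1.22, -0.7]], [13, 20], [-0.2, 0.3, -0.2, 2.4, 1.71, 0.28, -0.46])
```

Short and with margins; take the first.

```bash
python3 pr.py "[[0.28, 0.26, 0.09, 1.57, 0.81, 0.98, -0.35]]"
```

```text
[ 0.512 -0.399  0.591] z [ 0.14 -0.72 -0.68] row [24.894, 15.153, -13.663, 0.157, -0.108, -0.231] (array([ 0.25,  0.26,  0.13,  1.57,  0.8 ,  0.97, -0.34]), 9, array([0., 0.]))
[0.447 0.078 0.298] z [ 0.5  -0.04 -0.87] row [-35.006, 63.002, -87.917, 0.5, -0.351, -0.606] (array([-0.16,  0.27, -0.26,  2.4 ,  1.55,  0.29, -0.31]), 16, array([0., 0.]))
```

Call:
{"name": "move_arm", "arguments": {"motion": [24.9, 15.2, -13.7, 0.157, -0.108, -0.231, 1, 24.9, 15.2, -13.7, 0.157, -0.108, -0.231, 1, 24.9, 15.2, -13.7, 0.157, -0.108, -0.231, 1, 24.9, 15.2, -13.7, 0.157, -0.108, -0.231, 1, 24.9, 15.2, -13.7, 0.157, -0.108, -0.231, 1, 24.9, 15.2, -13.7, 0.157, -0.108, -0.231, 1, 24.9, 15.2, -13.7, 0.157, -0.108, -0.231, 1, 24.9, 15.2, -13.7, 0.157, -0.108, -0.231, 1, 24.9, 15.2, -13.7, 0.157, -0.108, -0.231, 1, 24.9, 15.2, -13.7, 0.157, -0.108, -0.231, 1]}}

```text
time_s: 6.95
eef_pos: [0.5116, -0.401, 0.5916]
eef_rot: [1.935, 1.338, -0.409]
ft_force: [-0.3, 0.1, 0.5]
width: 0.0941
gripper_force: 0.0
```

```bash
cat > dn.py <<'E'
from plan import *
import sys
h=float(sys.argv[1]); a=np.pi+.068
G=flip(goal(h,a));g=(G[0],R.from_matrix(G[1]))
r=row(*g,np.array(s["eef_pos"]),R.from_rotvec(s["eef_rot"]));print("q",q0.round(2),"row",r.round(4).tolist())
q,o,e=run(q0,[r]*20,sub=2);print(q.round(2),np.round(e,3))
E
python3 dn.py .14
```

```text
q [ 0.25  0.26  0.13  1.57  0.8   0.97 -0.35] row [-44.5676, 27.4907, -91.5151, 0.4886, -0.2594, -0.144]
[-0.16  0.3  -0.25  2.4   1.69  0.3  -0.45] [0. 0.]
```

Call:
{"name": "move_arm", "arguments": {"motion": [-44.6, 27.5, -91.5, 0.4886, -0.2594, -0.144, 1, -44.6, 27.5, -91.5, 0.4886, -0.2594, -0.144, 1, -44.6, 27.5, -91.5, 0.4886, -0.2594, -0.144, 1, -44.6, 27.5, -91.5, 0.4886, -0.2594, -0.144, 1, -44.6, 27.5, -91.5, 0.4886, -0.2594, -0.144, 1, -44.6, 27.5, -91.5, 0.4886, -0.2594, -0.144, 1, -44.6, 27.5, -91.5, 0.4886, -0.2594, -0.144, 1, -44.6, 27.5, -91.5, 0.4886, -0.2594, -0.144, 1, -44.6, 27.5, -91.5, 0.4886, -0.2594, -0.144, 1, -44.6, 27.5, -91.5, 0.4886, -0.2594, -0.144, 1, -44.6, 27.5, -91.5, 0.4886, -0.2594, -0.144, 1, -44.6, 27.5, -91.5, 0.4886, -0.2594, -0.144, 1, -44.6, 27.5, -91.5, 0.4886, -0.2594, -0.144, 1, -44.6, 27.5, -91.5, 0.4886, -0.2594, -0.144, 1, -44.6, 27.5, -91.5, 0.4886, -0.2594, -0.144, 1, -44.6, 27.5, -91.5, 0.4886, -0.2594, -0.144, 1, -44.6, 27.5, -91.5, 0.4886, -0.2594, -0.144, 1, -44.6, 27.5, -91.5, 0.4886, -0.2594, -0.144, 1]}}

```text
time_s: 8.45
eef_pos: [0.457, 0.0751, 0.2838]
eef_rot: [0.028, 2.618, -0.053]
ft_force: [-0.0, 0.8, -0.2]
width: 0.0937
gripper_force: 0.0
```

```bash
python3 dn.py .14; python3 dn.py .066
python3 - <<'E'
from h import *
T=cam("top");S=cam("scene")
a=cv2.resize(T[0][160:245,180:310,::-1],(520,340),interpolation=2);b_=cv2.resize(S[0][110:260,175:345,::-1],(560,494),interpolation=2)
cv2.imwrite("pics/m2.png",b_);cv2.imwrite("pics/m1.png",a)
E
```

```text
q [-0.15  0.31 -0.25  2.4   1.69  0.3  -0.44] row [-0.1816, 0.0592, -0.4836, 0.0015, 0.0022, -0.001]
[-0.16  0.3  -0.25  2.4   1.68  0.3  -0.44] [0. 0.]
q [-0.15  0.31 -0.25  2.4   1.69  0.3  -0.44] row [-0.1816, 0.0592, -0.4836, 0.0015, 0.0024, 0.073]
[-0.05  0.5  -0.36  2.38  2.09  0.43 -0.8 ] [0. 0.]
```

View pics/m2.png

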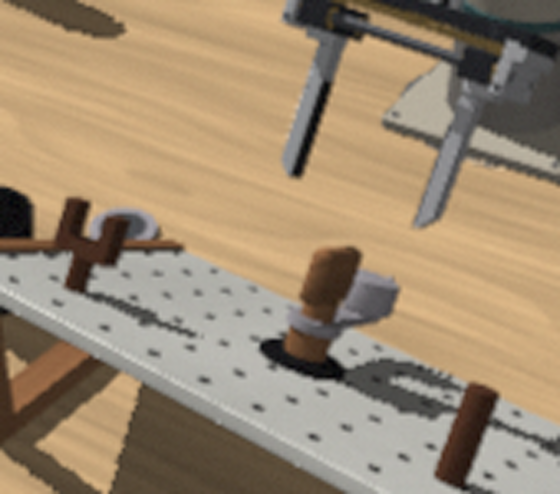

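Call:
{"name": "move_arm", "arguments": {"motion": [-0.2, 0, -0.5, 0.0015, 0.0024, 0.015, 1, -0.2, 0, -0.5, 0.0015, 0.0024, 0.03, 1, -0.2, 0, -0.5, 0.0015, 0.0024, 0.045, 1, -0.2, 0, -0.5, 0.0015, 0.0024, 0.06, 1, -0.2, 0, -0.5, 0.0015, 0.0024, 0.07, 1, -0.2, 0, -0.5, 0.0015, 0.0024, 0.074, 1, -0.2, 0, -0.5, 0.0015, 0.0024, 0.074, 1, -0.2, 0, -0.5, 0.0015, 0.0024, 0.074, 1]}}

```text
time_s: 9.22
eef_pos: [0.4914, 0.0753, 0.2183]
eef_rot: [0.01, 2.62, -0.051]
ft_force: [-0.2, 0.1, 0.7]
width: 0.0942
gripper_force: 0.0
```

```bash
python3 dn.py .066
python3 - <<'E'
from h import *
s=env.state();print(s["ft_force"],s["wrist_torque"],loc(s["eef_pos"]))
T=cam("top");S=cam("scene")
cv2.imwrite("pics/d2.png",np.vstack([cv2.resize(S[0][130:250,205:325,::-1],(480,300),interpolation=2)[:300],cv2.resize(T[0][170:245,190:310,::-1],(480,300),interpolation=2)]))
E
```

```text
q [-0.04  0.51 -0.39  2.38  2.08  0.44 -0.79] row [0.1219, -0.0648, 0.2339, -0.0013, -0.001, -0.0008]
[-0.04  0.51 -0.38  2.38  2.07  0.44 -0.79] [0. 0.]
[-0.24699663  0.13392934  0.73906188] [ 0.08551315  0.43240428 -0.01432472] [-0.00141035  0.00088144  0.14322038]
```

View pics/d2.png

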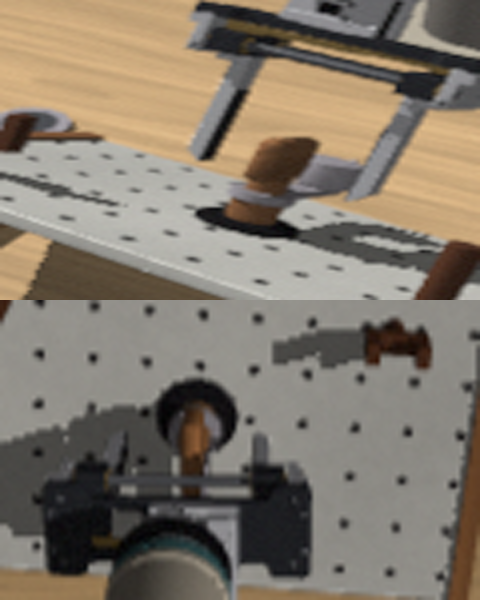

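Call:
{"name": "move_arm", "arguments": {"motion": [0, 0, 0, 0, 0, 0, 0, 0, 0, 0, 0, 0, 0, 0, 0, 0, 0, 0, 0, 0, 0, 0, 0, 0, 0, 0, 0, 0, 0, 0, 0, 0, 0, 0, 0, 0, 0, 0, 0, 0, 0, 0, 0, 0, 0, 0, 0, 0, 0, 0, 0, 0, 0, 0, 0, 0], "squeeze": 56}}

```text
time_s: 9.98
eef_pos: [0.4914, 0.0755, 0.2181]
eef_rot: [0.009, 2.62, -0.05]
ft_force: [0.2, -0.0, 0.5]
width: 0.0444
gripper_force: 0.0
```

```bash
cat > st.py <<'E'
from h import *
s=env.state();M=R.from_rotvec(s["eef_rot"]).as_matrix()
print("t",round(s["time_s"],2),"Ftool",(M.T@s["ft_force"]).round(2),"Ttool",(M.T@s["wrist_torque"]).round(3),"w",round(s["width"],4),"g",s["gripper_force"],"loc",loc(s["eef_pos"]).round(4),"armdir about n deg",np.degrees(np.arctan2(M[:,0]@uy,M[:,0]@up)).round(2),"q",s["joint_pos"].round(2),"tilt",np.degrees(np.arccos(-M[:,2]@n)).round(2))
E
python3 st.py
```

```text
t 9.98 Ftool [-0.46 -0.04 -0.33] Ttool [-0.037  0.435  0.061] w 0.0444 g 0.0 loc [-0.0015  0.001   0.143 ] armdir about n deg -175.83 q [-0.04  0.51 -0.39  2.38  2.08  0.44 -0.79] tilt 0.16
```

Fingers still closing.

Call:
{"name": "move_arm", "arguments": {"motion": [0, 0, 0, 0, 0, 0, 0, 0, 0, 0, 0, 0, 0, 0, 0, 0, 0, 0, 0, 0, 0, 0, 0, 0, 0, 0, 0, 0, 0, 0, 0, 0, 0, 0, 0, 0, 0, 0, 0, 0, 0, 0, 0, 0, 0, 0, 0, 0, 0]}}

```text
time_s: 10.57
eef_pos: [0.4914, 0.0736, 0.2181]
eef_rot: [0.013, 2.62, -0.055]
ft_force: [-1.2, -5.3, 1.9]
width: 0.0204
gripper_force: 56.0
```

```bash
python3 st.py
```

```text
t 10.57 Ftool [ 0.1  -5.41 -2.02] Ttool [1.358 0.524 0.085] w 0.0204 g 56.00144309923053 loc [-0.0014 -0.0009  0.1429] armdir about n deg -175.96 q [-0.04  0.51 -0.38  2.38  2.08  0.44 -0.79] tilt 0.09
```

Call:
{"name": "move_arm", "arguments": {"motion": [0, 0, 0, 0, -0.002, 0, 0, 0, 0, 0, 0, -0.002, 0, 0, 0, 0, 0, 0, -0.002, 0, 0, 0, 0, 0, 0, -0.002, 0, 0]}}

```text
time_s: 10.9
eef_pos: [0.4914, 0.0732, 0.2181]
eef_rot: [0.01, 2.62, -0.051]
ft_force: [0.2, -3.3, 0.3]
width: 0.0204
gripper_force: 56.0
```

```bash
python3 st.py
```

```text
t 10.9 Ftool [-0.31 -3.3  -0.08] Ttool [ 0.913  0.484 -0.011] w 0.0204 g 56.00142862647772 loc [-0.0013 -0.0013  0.1429] armdir about n deg -175.86 q [-0.03  0.51 -0.39  2.38  2.08  0.44 -0.79] tilt 0.13
```

Call:
{"name": "move_arm", "arguments": {"motion": [0, 0, -3, 0, -0.002, 0.001, 0, 0, 0, -6, 0, -0.003, 0.002, 0, 0, 0, -9, 0, -0.003, 0.003, 0, 0, 0, -12, 0, -0.003, 0.003, 0, 0, 0, -15, 0, -0.003, 0.003, 0, 0, 0, -18, 0, -0.003, 0.003, 0, 0, 0, -21, 0, -0.003, 0.003, 0, 0, 0, -24, 0, -0.003, 0.003, 0, 0, 0, -27, 0, -0.003, 0.003, 0, 0, 0, -30, 0, -0.003, 0.003, 0, 0, 0, -30, 0, -0.003, 0.003, 0]}}

```text
time_s: 11.82
eef_pos: [0.4929, 0.0718, 0.2159]
eef_rot: [-0.679, 2.55, -0.229]
ft_force: [-0.7, 0.5, 1.3]
width: 0.0207
gripper_force: 56.0
```

```bash
python3 st.py
```

```text
t 11.82 Ftool [-0.29  0.39 -1.46] Ttool [-0.233  0.299  0.142] w 0.0207 g 56.00807519629598 loc [-0.0011 -0.0025  0.1402] armdir about n deg -145.66 q [-0.12  0.51 -0.25  2.39  2.21  0.39 -0.39] tilt 0.29
```

Call:
{"name": "move_arm", "arguments": {"motion": [0, 0, -3, 0, 0, 0.001, 0, 0, 0, -6, 0, 0, 0.002, 0, 0, 0, -9, 0, 0, 0.003, 0, 0, 0, -12, 0, 0, 0.004, 0, 0, 0, -15, 0, 0, 0.004, 0, 0, 0, -18, 0, 0, 0.004, 0, 0, 0, -21, 0, 0, 0.004, 0, 0, 0, -24, 0, 0, 0.004, 0, 0, 0, -27, 0, 0, 0.004, 0, 0, 0, -30, 0, 0, 0.004, 0, 0, 0, -30, 0, 0, 0.004, 0]}}

```text
time_s: 12.73
eef_pos: [0.4953, 0.0712, 0.2126]
eef_rot: [-1.333, 2.324, -0.401]
ft_force: [-0.6, 0.4, 4.9]
width: 0.0205
gripper_force: 56.0
```

```bash
python3 st.py;  python3 - <<'E'
from h import *
S=cam("scene");T=cam("top")
cv2.imwrite("pics/e.png",np.vstack([cv2.resize(S[0][130:250,205:325,::-1],(480,300),interpolation=2)[:300],cv2.resize(T[0][170:245,190:310,::-1],(480,300),interpolation=2)]))
E
```

```text
t 12.73 Ftool [-1.18 -1.51 -4.56] Ttool [-0.213 -0.016  0.102] w 0.0205 g 56.00396990776062 loc [-0.0007 -0.0029  0.1361] armdir about n deg -115.78 q [-0.22  0.51 -0.11  2.39  2.36  0.34 -0.02] tilt 0.23
```

View pics/e.png

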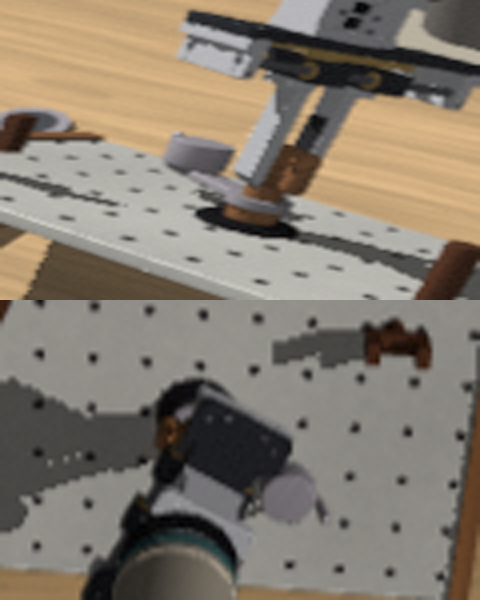

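Call:
{"name": "move_arm", "arguments": {"motion": [0, 0, -2.5, 0, 0, 0.001, 0, 0, 0, -5, 0, 0, 0.002, 0, 0, 0, -7.5, 0, 0, 0.003, 0, 0, 0, -10, 0, 0, 0.004, 0, 0, 0, -12.5, 0, 0, 0.005, 0, 0, 0, -15, 0, 0, 0.006, 0, 0, 0, -17.5, 0, 0, 0.006, 0, 0, 0, -20, 0, 0, 0.006, 0]}}

```text
time_s: 13.5
eef_pos: [0.4981, 0.0708, 0.2081]
eef_rot: [-1.741, 2.089, -0.506]
ft_force: [-3.3, 1.3, 10.7]
width: 0.0204
gripper_force: 56.0
```

```bash
python3 st.py
```

```text
t 13.5 Ftool [ -1.32  -2.3  -10.94] Ttool [-0.069 -0.264  0.511] w 0.0204 g 56.012616120278835 loc [-0.0004 -0.0031  0.1308] armdir about n deg -95.87 q [-0.27  0.52 -0.03  2.39  2.48  0.33  0.21] tilt 0.24
```

Call:
{"name": "move_arm", "arguments": {"motion": [0, 0, -2.5, 0, 0, 0.001, 0, 0, 0, -5, 0, 0, 0.002, 0, 0, 0, -7.5, 0, 0, 0.002, 0, 0, 0, -10, 0, 0, 0.003, 0, 0, 0, -12.5, 0, 0, 0.003, 0, 0, 0, -15, 0, 0, 0.003, 0]}}

```text
time_s: 14.0
eef_pos: [0.4997, 0.0706, 0.2059]
eef_rot: [-2.025, 1.87, -0.579]
ft_force: [-7.0, 1.1, 15.6]
width: 0.0205
gripper_force: 56.0
```

```bash
python3 st.py
python3 - <<'E'
from h import *
# fork bearing: midpoints from top view, unobstructed; stem foot at 85 up. Dark-wood blob
T=cam("top");S=cam("scene")
for nm,C,(u0,u1,v0,v1) in(("top",T,(270,305,168,195)),("scene",S,(185,222,165,202))):
    im=C[0][v0:v1,u0:u1];h=cv2.cvtColor(im,cv2.COLOR_RGB2HSV)
    m=((h[...,1]>110)&(h[...,2]<130)).astype(np.uint8);k,l,st,ce=cv2.connectedComponentsWithStats(m);i=1+st[1:,4].argmax()
    print(nm,st[i]+[u0,v0,0,0,0])
    for v in range(m.shape[0]):
        r=np.where(l[v]==i)[0]
        if len(r): print(v+v0,r.min()+u0,r.max()+u0,end="; ")
    print()
for y in(-.145,-.1525,-.16):
    X=[P+.085*up+y*uy+hh*n for hh in(0,.028,.06)]
    print(y,proj(T,X).round(1).tolist(),proj(S,X).round(1).tolist())
E
```

```text
t 14.0 Ftool [ -0.34  -1.77 -17.03] Ttool [ 0.144 -0.381  0.683] w 0.0205 g 56.016501020640135 loc [-0.0002 -0.0031  0.1281] armdir about n deg -80.91 q [-0.31  0.53  0.03  2.39  2.58  0.32  0.37] tilt 0.26
top [282 176  16  11 104]
176 287 289; 177 282 290; 178 282 295; 179 282 296; 180 282 296; 181 282 296; 182 282 297; 183 282 297; 184 282 296; 185 282 296; 186 295 296; 
scene [185 170  37  28 325]
170 195 199; 171 195 201; 172 195 201; 173 195 201; 174 194 200; 175 194 200; 176 194 211; 177 193 213; 178 193 212; 179 193 212; 180 192 212; 181 192 211; 182 192 211; 183 185 221; 184 185 221; 185 185 210; 186 198 210; 187 198 209; 188 198 209; 189 197 209; 190 197 201; 191 197 201; 192 196 201; 193 196 201; 194 196 200; 195 195 200; 196 195 200; 197 196 199; 
-0.145 [[288.4, 176.6], [289.0, 179.9], [289.8, 184.0]] [[197.5, 197.7], [200.9, 186.4], [204.8, 173.2]]
-0.1525 [[290.9, 176.7], [291.6, 180.1], [292.4, 184.2]] [[195.1, 196.5], [198.5, 185.2], [202.4, 172.1]]
-0.16 [[293.4, 176.9], [294.1, 180.3], [295.0, 184.4]] [[192.8, 195.3], [196.1, 184.0], [199.9, 170.9]]
```

Call:
{"name": "move_arm", "arguments": {"motion": [0, 0, -2.5, 0, 0, -0.001, 0, 0, 0, -5, 0, 0, -0.002, 0, 0, 0, -7.5, 0, 0, -0.002, 0, 0, 0, -10, 0, 0, -0.002, 0, 0, 0, -12.5, 0, 0, -0.002, 0, 0, 0, -15, 0, 0, -0.002, 0, 0, 0, -17.5, 0, 0, -0.002, 0, 0, 0, -20, 0, 0, -0.002, 0, 0, 0, -21.5, 0, 0, -0.002, 0]}}

```text
time_s: 14.85
eef_pos: [0.4992, 0.0708, 0.2075]
eef_rot: [-2.392, 1.492, -0.671]
ft_force: [-5.5, 1.8, 15.9]
width: 0.0208
gripper_force: 56.0
```

```bash
python3 st.py
python3 - <<'E'
from h import *
T=cam("top")
cv2.imwrite("pics/f.png",cv2.resize(T[0][150:245,180:320,::-1],None,fx=5,fy=5,interpolation=2))
E
```

```text
t 14.85 Ftool [  0.37  -3.43 -16.52] Ttool [ 0.344 -0.157  0.585] w 0.0208 g 56.00792119279504 loc [ 0.0002 -0.003   0.1298] armdir about n deg -59.39 q [-0.38  0.53  0.12  2.39  2.71  0.29  0.61] tilt 0.28
```

View pics/f.png

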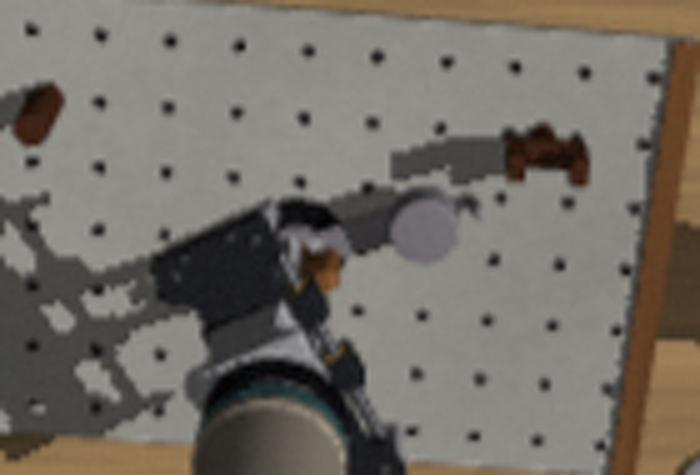

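```bash
cat > ang.py <<'E'
from h import *
import sys
u,v,u0,v0,k=map(float,sys.argv[1:6]);T=cam("top")
px=(u/k+u0-.5+.5/k,v/k+v0-.5+.5/k)
X=loc(plane(T,px,P+.047*n,n));d=X[:2]-[0,-.0028];print(X.round(4),np.hypot(*d),np.degrees(np.arctan2(d[1],d[0])))
f=np.array([.085,-.145])-[0,-.0028];print("fork",np.degrees(np.arctan2(f[1],f[0])))
E
python3 ang.py 425 227 180 150 5
```

```text
[ 0.0392 -0.0768  0.047 ] 0.08375497853761149 -62.09771598432162
fork -59.13114322298818
```

Call:
{"name": "move_arm", "arguments": {"motion": [0, 0, -1, 0, 0, 0, 0, 0, 0, -2, 0, 0, 0, 0, 0, 0, -2, 0, 0, 0, 0, 0, 0, -1, 0, 0, -0.002, 0, 0, 0, -1, 0, 0, -0.004, 0]}}

```text
time_s: 15.37
eef_pos: [0.4981, 0.0709, 0.21]
eef_rot: [-2.407, 1.475, -0.674]
ft_force: [8.3, 0.3, -6.6]
width: 0.0201
gripper_force: 56.0
```

```bash
python3 st.py
```

```text
t 15.37 Ftool [ 1.26 -3.75  9.88] Ttool [ 0.306 -0.196  0.217] w 0.0201 g 55.994574911892414 loc [ 0.0005 -0.0029  0.1325] armdir about n deg -58.47 q [-0.39  0.52  0.13  2.39  2.71  0.28  0.62] tilt 0.22
```

Call:
{"name": "move_arm", "arguments": {"motion": [0, 0, 0, 0, 0, 0.002, 0, 0, 0, 0, 0, 0, 0.004, 0, 0, 0, 2, 0, 0, 0.004, 0, 0, 0, 4, 0, 0, 0.004, 0, 0, 0, 6, 0, 0, 0.004, 0, 0, 0, 8, 0, 0, 0.004, 0]}}

```text
time_s: 15.87
eef_pos: [0.4994, 0.0708, 0.2072]
eef_rot: [-2.278, 1.624, -0.643]
ft_force: [-1.2, 1.3, 8.7]
width: 0.0206
gripper_force: 56.0
```

```bash
python3 st.py
```

```text
t 15.87 Ftool [ 0.22 -3.48 -8.18] Ttool [ 0.318 -0.16  -0.147] w 0.0206 g 56.00426785647869 loc [ 0.0003 -0.003   0.1294] armdir about n deg -66.45 q [-0.36  0.53  0.09  2.39  2.66  0.3   0.53] tilt 0.27
```

Call:
{"name": "move_arm", "arguments": {"motion": [0, 0, -1.5, 0, 0, 0.001, 0, 0, 0, -3, 0, 0, 0.002, 0, 0, 0, -4.5, 0, 0, 0.002, 0, 0, 0, -6, 0, 0, 0.002, 0, 0, 0, -7.5, 0, 0, 0.002, 0]}}

```text
time_s: 16.28
eef_pos: [0.4998, 0.0707, 0.2064]
eef_rot: [-2.398, 1.483, -0.673]
ft_force: [-9.0, 0.6, 24.3]
width: 0.0207
gripper_force: 56.0
```

```bash
python3 st.py
```

```text
t 16.28 Ftool [  2.22  -3.77 -25.52] Ttool [ 0.418 -0.143  0.618] w 0.0207 g 56.01254688575864 loc [ 0.0002 -0.0031  0.1285] armdir about n deg -58.95 q [-0.38  0.53  0.11  2.39  2.72  0.3   0.61] tilt 0.32
```

Call:
{"name": "move_arm", "arguments": {"motion": [0, 0, 0, 0, 0, -0.0015, 0, 0, 0, 0, 0, 0, -0.003, 0, 0, 0, 0, 0, 0, -0.003, 0]}}

```text
time_s: 16.53
eef_pos: [0.4994, 0.0708, 0.2076]
eef_rot: [-2.4, 1.484, -0.672]
ft_force: [2.7, 0.5, 3.4]
width: 0.0201
gripper_force: 56.0
```

```bash
python3 st.py
```

```text
t 16.53 Ftool [ 1.42 -3.78 -1.6 ] Ttool [ 0.492 -0.199  0.238] w 0.0201 g 56.001112908124924 loc [ 0.0004 -0.003   0.1297] armdir about n deg -58.92 q [-0.38  0.53  0.12  2.39  2.71  0.29  0.62] tilt 0.23
```

Nearly force-free; open.

Call:
{"name": "move_arm", "arguments": {"motion": [0, 0, 0, 0, 0, 0, 0.15, 0, 0, 0, 0, 0, 0, 0.3, 0, 0, 0, 0, 0, 0, 0.5, 0, 0, 0, 0, 0, 0, 0.6, 0, 0, 0, 0, 0, 0, 0.6, 0, 0, 0, 0, 0, 0, 0.6]}}

```text
time_s: 17.03
eef_pos: [0.4966, 0.0697, 0.2063]
eef_rot: [-2.406, 1.485, -0.667]
ft_force: [-0.5, -0.2, 1.0]
width: 0.0499
gripper_force: 0.0
```

```bash
python3 st.py
python3 - <<'E'
from h import *
T=cam("top")
cv2.imwrite("pics/g.png",cv2.resize(T[0][150:245,180:320,::-1],None,fx=5,fy=5,interpolation=2))
E
```

```text
t 17.03 Ftool [ 0.22  0.06 -1.11] Ttool [-0.439 -0.346  0.058] w 0.0499 g 0.0 loc [-0.0025 -0.0043  0.1299] armdir about n deg -58.82 q [-0.38  0.53  0.12  2.39  2.71  0.29  0.62] tilt 0.27
```

View pics/g.png

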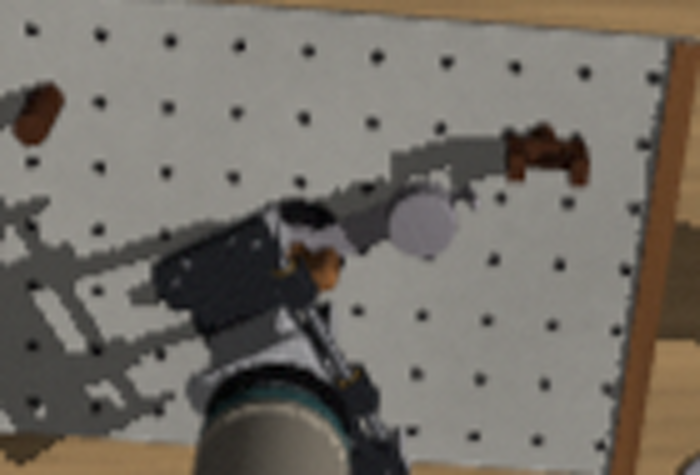

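Call:
{"name": "move_arm", "arguments": {"motion": [0, 0, 0, 0, 0, -0.015, 0.7, 0, 0, 0, 0, 0, -0.03, 0.8, 0, 0, 0, 0, 0, -0.045, 0.8, 0, 0, 0, 0, 0, -0.06, 0.8, 0, 0, 0, 0, 0, -0.075, 0.8, 0, 0, 0, 0, 0, -0.075, 0.8, 0, 0, 0, 0, 0, -0.075, 0.8]}}

```text
time_s: 17.67
eef_pos: [0.4597, 0.0729, 0.273]
eef_rot: [-2.402, 1.484, -0.67]
ft_force: [-0.5, -0.5, -0.6]
width: 0.0753
gripper_force: 0.0
```

```bash
python3 st.py
python3 - <<'E'
from h import *
pr=None
for i in range(2):
    T=cam("top");h=cv2.cvtColor(T[0],cv2.COLOR_RGB2HSV).astype(int);im=T[0].astype(int)
    # magnet: bluish-lilac disc vs grey board
    m=((im[...,2]-im[...,1]>8)).astype(np.uint8);m[:180]=0;m[212:]=0;m[:,:248]=0;m[:,285:]=0
    k,l,st,ce=cv2.connectedComponentsWithStats(m);j=1+st[1:,4].argmax();print(st[j],ce[j])
    X=loc(plane(T,ce[j],P+.047*n,n));print(X,np.degrees(np.arctan2(X[1]+.0028,X[0])))
save("z",T[0])
cv2.imwrite("pics/z.png",cv2.resize(T[0][150:245,180:320,::-1],None,fx=5,fy=5,interpolation=2))
E
python3 ang.py 422 222 180 150 5
```

```text
t 17.67 Ftool [0.15 0.89 0.31] Ttool [-0.498 -0.408  0.063] w 0.0753 g 0.0 loc [-0.0012 -0.004   0.2063] armdir about n deg -58.9 q [-0.3   0.33 -0.05  2.41  1.92  0.23  1.39] tilt 0.21
[ 0.0422 -0.0748  0.047 ] 0.08346593536456945 -59.59394638051057
fork -59.13114322298818Traceback (most recent call last):
  File "<stdin>", line 7, in <module>
ValueError: attempt to get argmax of an empty sequence
```

Run:
```python
from h import *
T=cam("top")
cv2.imwrite("pics/z.png",cv2.resize(T[0][150:245,180:320,::-1],None,fx=5,fy=5,interpolation=2))
```

```text
(no output)
```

View pics/z.png

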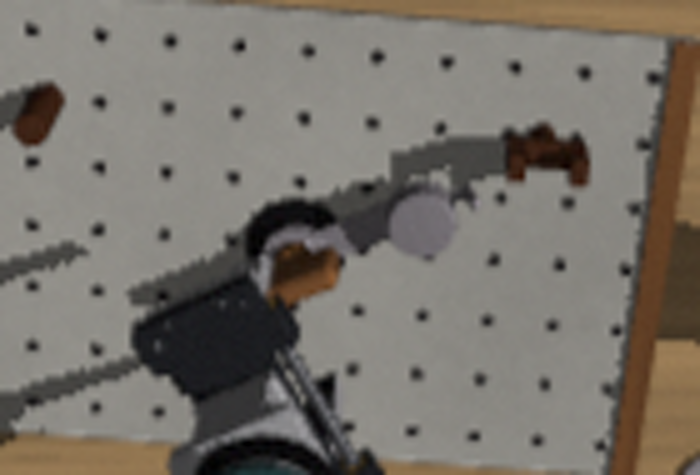

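The gripper is clear of the wing. The magnet is still at (422,222), about −59.6°, against about −59.1° for the fork, so the arm holds.

```bash
python3 -c "
from workcell import env
print(env.sign_off())"
```

```text
the job is handed in; nothing more can be done
None
```

The swivel arm is jammed and held still by itself, pointing within about half a degree of the fork (estimated from the top camera); the gripper is clear and the job was handed in at about 18 s, with no verdict returned.

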